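# Set up the stone setter's bench

### The job

Set up the bench for dapping: put the flat steel bench block squarely in the middle of the black rubber pad, and the dapping block (the steel cube with round hollows) upright, square and centred on top of the bench block. Stand the wooden bur stand in the middle of the gap between the pad and the engraver's vise, and the metal pot of punches in the middle of the gap between the pad and the pitch bowl, each upright and in line with the centres of its two neighbours. Leave the graver, the loupe and the jar where they lie.

Things in the scene. Friction and masses are not known exactly. Their poses are not given: they have to be found in the camera images.
- bench_block_c (a point): Flat square block of bright steel, 56 x 56 mm and 20 mm thick, plain on all faces, about 0.5 kg, loose on the bench. Position given at the centre of its body, 10 mm above its underside; z axis up, x and y axes parallel to its sides.
- dapping_block_c (a point): Dapping block: steel cube of 40 mm with round dark hollows of several sizes on its top and sides, about 0.45 kg, loose, standing hollows up. Position given at the centre of its cube, 20 mm above its underside; z axis up, x and y axes parallel to its sides.
- bur_stand_c (a point): Bur stand: pale wooden disc, 50 mm in diameter and 28 mm high, with a circle of thin steel burs fixed upright in it (tops 43 mm above the underside), about 60 g, loose. Position given at the centre of its wooden disc, 14 mm above its underside; z axis up, round, so its yaw does not matter.
- punch_pot_c (a point): Punch pot: grey metal cylinder, 46 mm in diameter and 50 mm high, with ball-headed steel punches fixed in its top (tops 66 mm above the underside), about 0.22 kg, loose. Position given at the centre of its cylinder, 25 mm above its underside; z axis up, round, so its yaw does not matter.
- pad: Black rubber pad, 90 x 90 mm, 6 mm thick, fixed to the bench. Origin at the centre of its underside, on the bench top; x and y axes parallel to its sides, z up. The vise and the pitch bowl stand one on either side of it on the line of its y axis, centres about 200 mm from the pad's centre; which one is on which side varies. Its x axis is within about 0.2 rad of straight away from the robot.
- vise: Engraver's vise: round dark steel body, 90 mm in diameter, topped with two bright rectangular jaws with rows of small black holes, 60 mm high in all, fixed. Origin at the centre of its underside, on the bench top.
- pitch_bowl: Pitch bowl: round dark iron bowl, 90 mm in diameter, filled with a smooth domed brown mass, 50 mm high in all, fixed. Origin at the centre of its underside, on the bench top.
- graver: Graver: small mushroom-shaped wooden handle with a thin steel blade, 112 mm long, lying loose on the bench, 30 mm high. To be left alone. Origin on the bench top under the joint of handle and blade, 50 mm from the handle's end; blade along its +x.
- loupe: Folded loupe: dark round lens cell of 32 mm diameter with a bright steel cover beside it, 66 mm long, 14 mm high, lying loose. To be left alone. Origin at the underside of the lens cell; the cover lies along its +x.
- jar: Small amber glass jar with a steel lid, 44 mm in diameter, 45 mm high, standing loose. To be left alone. Origin at the centre of its underside.

How it is judged:
At the end, for the whole second after the job is handed in: Block on pad within 12 mm, cube on block within 10 mm, both flat and square to 0.2 rad (any quarter turn). Bur stand at most 115 mm from pad and vise centres, punch pot from pad and bowl, each within 15 mm of the pad's y axis. All upright to 0.1 rad, at rest, released (horizontal distance between bench_block_c and pad below 0.012 m and height (world z) of bench_block_c between 0.012 and 0.02 m and angle between each of bench_block_c, dapping_block_c, bur_stand_c, punch_pot_c's own z axis and vertical below 0.1 rad and (angle between the x axis of bench_block_c and the x axis of pad, either way round below 0.2 rad or angle between the x axis of bench_block_c and the y axis of pad, either way round below 0.2 rad) and horizontal distance between dapping_block_c and bench_block_c below 0.01 m and height (world z) of dapping_block_c between 0.041 and 0.051 m and (angle between the x axis of dapping_block_c and the x axis of bench_block_c, either way round below 0.2 rad or angle between the x axis of dapping_block_c and the y axis of bench_block_c, either way round below 0.2 rad) and horizontal distance between bur_stand_c and vise below 0.115 m and horizontal distance between each of bur_stand_c, punch_pot_c and pad below 0.115 m and x of bur_stand_c in the frame of pad between -0.015 and 0.015 m and height (world z) of bur_stand_c between 0.01 and 0.019 m and horizontal distance between punch_pot_c and pitch_bowl below 0.115 m and x of punch_pot_c in the frame of pad between -0.015 and 0.015 m and height (world z) of punch_pot_c between 0.021 and 0.03 m and linear speed of each of bench_block, dapping_block, bur_stand, punch_pot below 0.02 m/s and angular speed of each of bench_block, dapping_block, bur_stand, punch_pot below 0.2 rad/s); the robot touches nothing.
It fails at once if the graver is moved by more than 15 mm (distance of graver from where it was at the start of the episode above 0.015 m).
It fails at once if the loupe is moved by more than 15 mm (distance of loupe from where it was at the start of the episode above 0.015 m).
It fails at once if the jar is moved by more than 15 mm (distance of jar from where it was at the start of the episode above 0.015 m).
It also fails if it takes over 120 s, if anything falls off the work surface, if the arm or the gripper's body presses on something with over 40 N, if the wrist force passes 120 N, or if a joint passes its speed limit or range.

### The arm

A 6-joint arm with a two-finger parallel gripper is mounted at the origin on the work surface. World frame = base frame: x ahead of the robot, y to its left, z up, the work surface at z = 0. Lengths are in m, angles in rad, forces in N, time in s.
With the tool pointing down it reaches from about 0.275 to 0.775 m from the base axis. Payload 14.6 kg.
Tool frame: the origin (TCP) lies at the very end of the fingers, on their centre line; the grasp point (between the pads) lies 19 mm behind it; z points along the fingers, y is the line along which they close (so a half turn about z gives the same grasp; the last joint's range is limited). The gripper opens to 85 mm and grips with 20 to 120 N. Pads are 22 mm wide; open, the fingers measure 114 mm over their backs; the gripper's body (76 mm by 85 mm) begins 54 mm behind the grasp point. The pads swing forward as they close: fully open they stand 13 mm farther back than shut.
Start: joints at [-1.315, 0.263, -0.048, 1.259, 0, 1.415], TCP at [0.21, -0.481, 0.231] pointing down, gripper open.
Joint ranges: [-2.65, 2.65], [-0.89, 1.7], [-1.18, 1.37], [-2.13, 2.11], [-1.35, 1.29], [-3.14, 3.14]. Speed limits (rad/s): [1.89, 1.89, 2.57, 2.79, 3.14, 3.14].

### API

Orientations are given as a 3x3 rotation matrix whose columns are the frame's x, y, z axes.
In Python, from bench import env gives the robot as it stands.
- The arm moves only by the tool carry_out, never from a script. Its arguments are lists of equal length, an entry for each row: "gripper": the opening, from -1 (shut) to 1 (fully open); "delta_pos": the shift along the tool's x, y, z in units of 0.04 m (1.0 is 0.04 m), a list of three; "twist": the turn about the tool's z in units of 0.12 rad (1.0 is 0.12 rad). A call has 1 to 12 rows; each row shifts and turns the commanded pose from where the row before left it, along the tool's axes as they then stand; what a row does not reach is not made up. A row lasts 1/8 s, in which the tool goes at most 62.5 mm and 10.7 degrees, less where a joint would pass 70% of its speed; a pose out of reach is approached as far as the arm can. A call with a number of a shift or a turn outside -1 to 1 is refused whole. A call with a gripper value outside its range is refused whole. The fingers move at their own pace and stop on an object; the grip force is fixed at half the most. Time passes only in rows, so rows that do not move let the fingers close. It gives the time, the measured TCP pose, the force, the opening and the grip force at its end, in the units of the state.
- env.get_obs(): the state, without advancing time (a new reading comes with each control period).
- env.read_camera(name): name is "scene" or "top" or "wrist"; returns a dict with "frame" (480x640x3 uint8, red, green, blue), "z_map" (480x640 float32, m along the optical axis (not along the pixel's ray), 0 where there is no reading), "fx", "fy", "cx", "cy" (pixels), "distortion" ([k1, k2, p1, p2, k3] as OpenCV has them; the pictures are not rectified), "R" (3x3) and "t" (3): a world point X has camera coordinates R X + t. Camera axes: x right, y down, z forward; pixel columns grow to the right and rows downward; lengths in m; the calibration is good to about 2 mm. A picture is of the moment at which its call begins.
- env.sign_off(): hands the job in; it is judged then, once.
The state is a dict: "time_s": time; "qpos": joint angles; "qd": joint speeds; "joint_torque": joint torques, N m; "tool_pos": TCP position; "eef_rot": TCP orientation; "wrist_force": force on the tool from outside, world axes, zero at the start; "torque": the same for the moment, N m; "opening": finger opening in m; "gripper_force": force on a finger pad.
Only numpy, scipy, OpenCV 4.12 (cv2) and the standard library are available. Lean on these libraries where they do the work, as an engineer would, in place of code of your own. Each camera call takes 0.05 s, during which the arm holds its last target. There are 200 camera calls.

## Working session

There is one attempt and no reset: what is moved stays moved. The work goes in short steps, Python scripts to look and compute and a tool call to move; the robot and the scene stay as the last step left them, time stands still between calls to the robot, and variables do not carry over. Pictures are saved under pics/ and viewed, at most 14 in all, crops included, and the job is handed in when it is done.

Besides the shell and the picture viewer there is one more tool, called as name(argument=value, ...) on one line, values as JSON. carry_out: Moves the arm, as the interface text tells. Its arguments: {"type":"object","properties":{"gripper":{"type":"array","items":{"type":"number"}},"delta_pos":{"type":"array","items":{"type":"array","items":{"type":"number"}}},"twist":{"type":"array","items":{"type":"number"}}},"required":["gripper","delta_pos","twist"]}

```bash
mkdir -p pics; cat > h.py <<'E'
import numpy as np, cv2
from bench import env
def shot(cam,name=None):
    d=env.read_camera(cam)
    np.savez('pics/'+(name or cam)+'.npz',**{k:np.array(v) for k,v in d.items()})
    cv2.imwrite('pics/'+(name or cam)+'.png',cv2.cvtColor(d['frame'],cv2.COLOR_RGB2BGR)); return d
def cloud(d):
    K=np.array([[float(d['fx']),0,float(d['cx'])],[0,float(d['fy']),float(d['cy'])],[0,0,1]])
    v,u=np.mgrid[0:480,0:640]
    p=cv2.undistortPoints(np.stack([u,v],-1).reshape(-1,1,2).astype(float),K,np.array(d['distortion'],float)).reshape(480,640,2)
    z=np.array(d['z_map'],float)
    P=np.stack([p[...,0]*z,p[...,1]*z,z],-1)
    W=(P-np.array(d['t']).ravel())@np.array(d['R'])
    W[z==0]=np.nan
    return W
E
python3 - <<'E'
from h import *
for c in ('top','scene'):
    d=shot(c); print(c,-np.array(d['R']).T@np.array(d['t']).ravel(),d['fx'])
o=env.get_obs(); print(o['time_s'],o['tool_pos'],o['eef_rot'],o['opening'])
E
```

```text
top [0.52836682 0.00520117 1.19843845] 438.967301683666
scene [ 1.06331575 -0.69077302  0.84129996] 577.6709047641596
0.1 [ 0.2095695  -0.48106641  0.23088822] [[ 9.16801139e-01  3.99343966e-01 -2.60658776e-04]
 [ 3.99344023e-01 -9.16800635e-01  9.73351620e-04]
 [ 1.49729965e-04 -9.96462399e-04 -9.99999492e-01]] 0.08530647496741539
```

View pics/top.png

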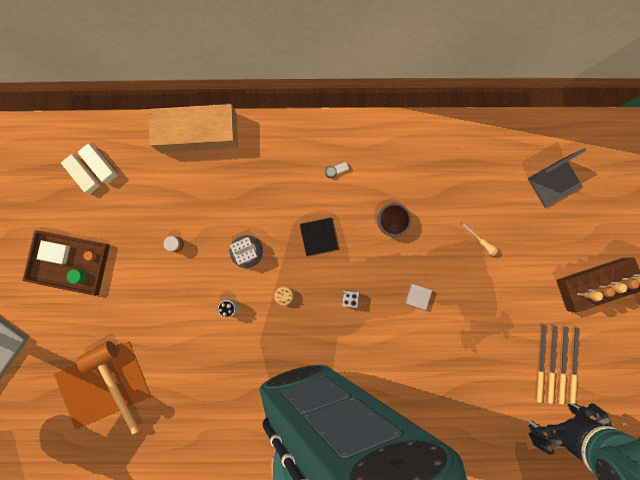

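View pics/scene.png

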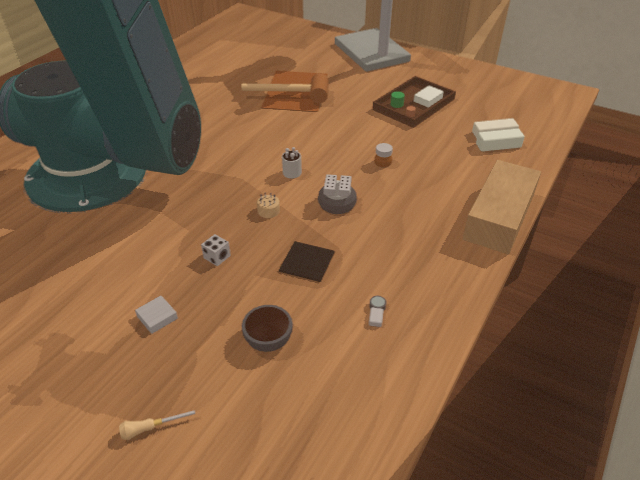

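Top view shows the pad at (319,237), vise (246,251), bowl (394,220), bench block (419,297), cube (351,299), bur stand (284,296) and pot (227,309). The jar is at (173,244), the loupe at (337,171) and the graver at (480,240). The scene view agrees.

```bash
cat > m.py <<'E'
from h import *
d=np.load('pics/top.npz'); W=cloud(d); g=d['frame']
def near(u,v,r,zlo,zhi):
    m=np.zeros((480,640),bool); m[v-r:v+r+1,u-r:u+r+1]=1
    return W[m&(W[...,2]>zlo)&(W[...,2]<zhi)]
def rect(P):
    c,s,a=cv2.minAreaRect((P[:,:2]*1000).astype(np.float32)); return np.round(c,1),np.round(s,1),round(a,1)
print('table z',np.nanmedian(W[330:350,380:420,2]))
for n,u,v,r,lo,hi in [('bench',419,297,22,.014,.026),('cube',351,299,18,.034,.046),('bur',284,296,17,.022,.033),('burall',284,296,17,.015,.06),('pot',227,309,17,.042,.056),('potall',227,309,17,.02,.08),('vise',246,251,24,.015,.08),('bowl',394,220,25,.015,.08),('pad',319,237,26,.003,.012),('jar',173,244,15,.02,.06),('graver',480,240,25,.006,.05),('loupe',337,171,20,.006,.04)]:
    P=near(u,v,r,lo,hi); 
    c,R=cv2.minEnclosingCircle((P[:,:2]*1000).astype(np.float32))
    print(n,len(P),np.round(np.median(P,0)*1000,1),rect(P),'circ',np.round(c,1),round(R,1))
# pad by dark colour
m=np.zeros((480,640),bool);m[212:262,294:346]=1
m&=g.max(-1)<45
P=W[m];print('paddark',len(P),rect(P),np.median(P[:,2]), P[:,:2].mean(0))
E
python3 m.py
```

```text
table z -0.00022716788724186468
bench 435 [ 453.3 -252.5   19.7] (array([ 452.8, -253. ]), array([57.9, 54.9]), 71.1) circ [ 451.9 -253.1] 37.8
cube 230 [450.7 -67.2  40. ] (array([449.5, -67.6]), array([40. , 40.2]), 83.3) circ [450.7 -68.3] 26.9
bur 252 [459.1 109.6  27.3] (array([459.2, 108.5]), array([45.5, 47.7]), 89.3) circ [458.5 108.7] 24.7
burall 282 [459.1 107.4  27.5] (array([459.2, 107.6]), array([47.3, 47.7]), 89.3) circ [458.7 108.5] 25.0
pot 195 [428.  253.5  49.8] (array([428. , 255.4]), array([44.5, 41.7]), 88.9) circ [427.9 255.7] 23.0
potall 279 [428.1 252.9  50.1] (array([428.8, 255.2]), array([44.7, 43.3]), 88.9) circ [427.8 255.6] 23.0
vise 850 [576.6 205.2  43.5] (array([576.9, 209.1]), array([85.9, 85.3]), 1.6) circ [577.8 210. ] 44.2
bowl 868 [ 657.1 -185.5   44.9] (array([ 656.9, -186.9]), array([89.1, 83.4]), 89.5) circ [ 657.3 -187.1] 44.8
pad 1049 [617.4  13.8   5.5] (array([614.7,  13.6]), array([142.3, 142.3]), 89.6) circ [613.2  12.5] 92.9
jar 210 [598.3 402.4  43.7] (array([598.6, 405. ]), array([38.8, 39.4]), 35.3) circ [599.1 405.3] 20.9
graver 218 [ 588.5 -437.4   20.7] (array([ 602.9, -425.4]), array([106.8, 132.4]), 87.3) circ [ 596.7 -432.5] 75.9
loupe 219 [797.7 -34.2  13.1] (array([785. , -24.3]), array([47.4, 94.1]), 15.4) circ [783.4 -24.7] 51.1
paddark 999 (array([616.4,  15.1]), array([86.2, 86.6]), 11.5) nan [nan nan]
```

carry_out(gripper=[1,1,1,1,1,1,1,1,1,1,1,1], delta_pos=[[0,0,0],[0,0,0],[0,0,0],[0,0,0],[0,0,0],[0,0,0],[0,0,0],[0.92,0.49,0],[0.92,0.49,0],[0.92,0.49,0],[0.92,0.49,0],[0.92,0.49,0]], twist=[-0.99,-0.99,-0.99,-0.99,-0.99,-0.99,-0.99,0,0,0,0,0])

```text
time_s: 1.6
tool_pos: [0.3626, -0.3376, 0.2311]
eef_rot: [[0.323, 0.947, -0.0], [0.947, -0.323, 0.0], [0.0, -0.0, -1.0]]
wrist_force: [-0.4, -0.3, 0.5]
opening: 0.0853
gripper_force: 0.0
```

carry_out(gripper=[1,1,1,1,1,1,1], delta_pos=[[0.92,0.49,0.4],[0.92,0.49,0.4],[0.92,0.49,0.4],[0,0,0.3],[0,0,0.3],[0,0,0.2],[0,0,0]], twist=[0,0,0,0,0,0,0])

```text
time_s: 2.48
tool_pos: [0.4524, -0.2537, 0.1509]
eef_rot: [[0.324, 0.946, -0.001], [0.946, -0.324, 0.0], [0.0, -0.001, -1.0]]
wrist_force: [1.5, 0.4, -0.5]
opening: 0.0855
gripper_force: 0.0
```

```bash
cat >> h.py <<'E'
def st(): 
    o=env.get_obs(); R=np.array(o['eef_rot']); print('t',round(o['time_s'],2),'tcp',np.round(np.array(o['tool_pos'])*1000,1),'yaw',round(np.degrees(np.arctan2(R[1,0],R[0,0])),2),'open',round(o['opening']*1000,1),'F',np.round(o['wrist_force'],1)); return o,R
def go(x,y,z,yaw):
    o,R=st(); dw=np.array([x,y,z])/1000-np.array(o['tool_pos'])
    a=np.radians(yaw); Rn=np.array([[np.cos(a),np.sin(a),0],[np.sin(a),-np.cos(a),0],[0,0,-1]])
    print('turn units',np.round((np.arctan2(R[1,0],R[0,0])-a)/.12,2),'shift units BEFORE turn',np.round(R.T@dw/.04,2),'AFTER turn',np.round(Rn.T@dw/.04,2))
E
python3 -c "
from h import *
st(); d=shot('wrist','w1'); W=cloud(d)
m=(W[...,2]>.015)&(W[...,2]<.025); P=W[m]; P=P[np.hypot(P[:,0]-.453,P[:,1]+.253)<.05]
print(len(P),cv2.minAreaRect((P[:,:2]*1000).astype('f4')))"
```

```text
t 2.48 tcp [ 452.4 -253.7  150.9] yaw 71.11 open 85.5 F [ 1.5  0.4 -0.5]
5439 ((449.0350341796875, -252.57601928710938), (56.747535705566406, 55.95958709716797), 71.8709716796875)
```

View pics/w1.png

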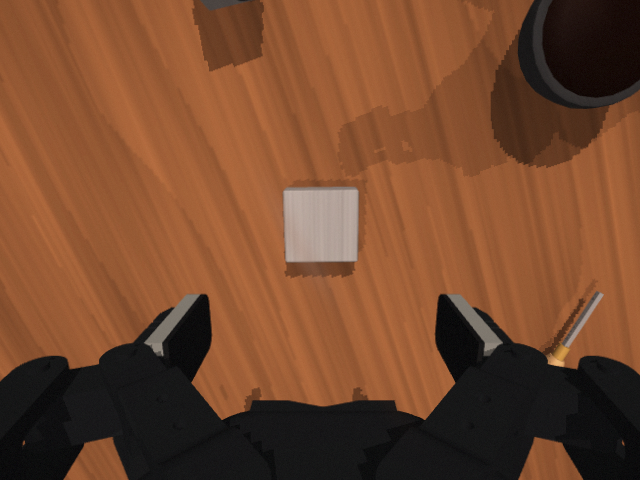

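The block is at about (321,224) in the wrist view and square to the fingers. The depth fit agrees with the top view to within 4 mm. I'll descend and grip.

carry_out(gripper=[1,1,1,1,1,1,1,-1,-1,-1,-1,-1], delta_pos=[[0,-0.03,0.8],[0,0,0.8],[0,0,0.8],[0,0,0.8],[0,0,0.3],[0,0,0.2],[0,0,0],[0,0,0],[0,0,0],[0,0,0],[0,0,0],[0,0,0]], twist=[0,0,0,0,0,0,0,0,0,0,0,0])

```text
time_s: 4.03
tool_pos: [0.4521, -0.253, 0.0043]
eef_rot: [[0.322, 0.947, 0.001], [0.947, -0.322, -0.001], [-0.0, 0.001, -1.0]]
wrist_force: [-1.5, 1.0, 11.3]
opening: 0.0543
gripper_force: 62.1
```

```bash
python3 -c "
from h import *
go(616.8,13,100,101.4)"
```

```text
t 4.03 tcp [ 452.1 -253.     4.3] yaw 71.19 open 54.3 F [-1.5  1.  11.3]
turn units -4.39 shift units BEFORE turn [ 7.62  1.76 -2.4 ] AFTER turn [ 5.71  5.35 -2.39]
```

carry_out(gripper=[-1,-1,-1,-1,-1,-1,-1,-1,-1,-1,-1,-1], delta_pos=[[0,0,-0.5],[0,0,-0.8],[0,0,-0.8],[0,0,-0.3],[0,0,0],[0,0,0],[0,0,0],[0,0,0],[0,0,0],[0.7,0.7,0],[0.8,0.8,0],[0.8,0.8,0]], twist=[0,0,0,0,-0.88,-0.88,-0.88,-0.88,-0.87,0,0,0])

```text
time_s: 5.52
tool_pos: [0.5242, -0.1432, 0.0984]
eef_rot: [[-0.197, 0.98, -0.001], [0.98, 0.197, 0.0], [0.001, -0.001, -1.0]]
wrist_force: [1.0, -0.9, -5.3]
opening: 0.0543
gripper_force: 67.9
```

carry_out(gripper=[-1,-1,-1,-1,-1,-1], delta_pos=[[0.8,0.8,0],[0.8,0.8,0],[0.8,0.7,0],[0.6,0.5,0],[0.4,0.25,0],[0,0,0]], twist=[0,0,0,0,0,0])

```text
time_s: 6.28
tool_pos: [0.6165, 0.0137, 0.0985]
eef_rot: [[-0.198, 0.98, -0.001], [0.98, 0.198, 0.0], [0.0, -0.001, -1.0]]
wrist_force: [0.2, 0.4, -4.7]
opening: 0.054
gripper_force: 67.9
```

```bash
python3 -c "
from h import *
go(616.8,13,50,101.4); d=shot('wrist','w2'); W=cloud(d)
m=d['frame'].max(-1)<45
r=np.hypot(W[...,0]-.617,W[...,1]-.013)<.09
m&=(W[...,2]<.012)&(W[...,2]>.003)&r;P=W[m]
print(len(P),cv2.minAreaRect((P[:,:2]*1000).astype('f4')))
m=(W[...,2]>.07)&(W[...,2]<.14)&r;print(np.nanmedian(W[m],0),m.sum())
"
```

```text
t 6.28 tcp [616.5  13.7  98.5] yaw 101.44 open 54.0 F [ 0.2  0.4 -4.7]
turn units 0.01 shift units BEFORE turn [-0.02  0.01  1.21] AFTER turn [-0.02  0.    1.21]
7511 ((610.1094360351562, 38.773860931396484), (89.13508605957031, 40.85019302368164), 11.367459297180176)
[0.61450357 0.01843022 0.115184  ] 25808
```

View pics/w2.png

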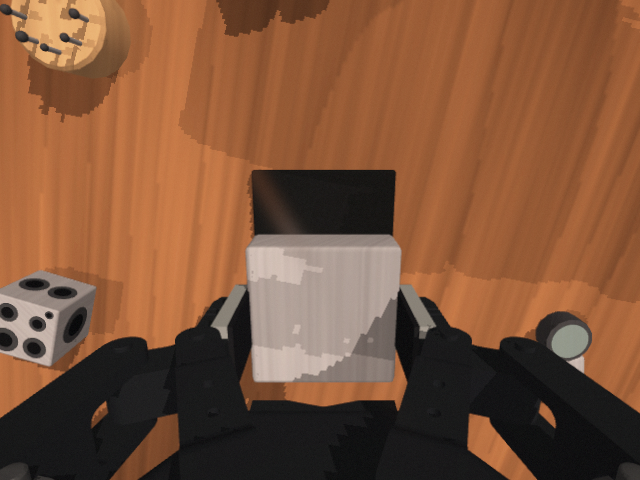

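Carried block is square to the pad, whose visible rim is at rows 170-235. Pad centre from the near view is (614.4,14.6), against (616.8,13) from above, so the TCP is well placed. Lowering and releasing.

carry_out(gripper=[-1,-1,-1,-1,-1,-1,0.6,0.6,0.6,0.6,0.6,0.6], delta_pos=[[0,0,0.7],[0,0,0.7],[0,0,0.4],[0,0,0.3],[0,0,0.1],[0,0,0],[0,0,0],[0,0,0],[0,0,0],[0,0,-0.5],[0,0,-0.9],[0,0,-0.9]], twist=[0,0,0,0,0,0,0,0,0,0,0,0])

```text
time_s: 7.82
tool_pos: [0.6166, 0.0129, 0.1044]
eef_rot: [[-0.197, 0.98, -0.0], [0.98, 0.197, -0.0], [0.0, -0.0, -1.0]]
wrist_force: [0.7, -0.9, 0.3]
opening: 0.0681
gripper_force: 0.0
```

```bash
python3 -c "
from h import *
go(450.2,-67.7,120,83.3); d=shot('wrist','w3'); W=cloud(d)
r=np.hypot(W[...,0]-.617,W[...,1]-.013)<.06
P=W[(W[...,2]>.02)&(W[...,2]<.032)&r]
print(len(P),np.median(P[:,2]),cv2.minAreaRect((P[:,:2]*1000).astype('f4')))
"
```

```text
t 7.83 tcp [616.6  12.9 104.4] yaw 101.37 open 68.1 F [ 0.7 -0.9  0.3]
turn units 2.63 shift units BEFORE turn [-1.16 -4.48 -0.39] AFTER turn [-2.49 -3.9  -0.39]
7997 0.02697256524534123 ((615.37353515625, 12.878482818603516), (56.17216491699219, 56.138038635253906), 11.266942977905273)
```

Block is flat and square at (615.4,12.9). Now the cube.

carry_out(gripper=[1,1,1,1,1,1,1,1,1,1], delta_pos=[[0,0,-0.2],[0,0,-0.2],[0,0,0],[-0.5,-0.8,0],[-0.5,-0.8,0],[-0.5,-0.8,0],[-0.5,-0.8,0],[-0.3,-0.5,0],[-0.2,-0.2,0],[0,0,0]], twist=[0.88,0.88,0.87,0,0,0,0,0,0,0])

```text
time_s: 9.12
tool_pos: [0.4504, -0.0686, 0.1195]
eef_rot: [[0.118, 0.993, 0.001], [0.993, -0.118, -0.0], [-0.0, 0.001, -1.0]]
wrist_force: [-0.2, 0.3, 0.6]
opening: 0.0853
gripper_force: 0.0
```

```bash
python3 -c "
from h import *
go(450.2,-67.7,7,83.3); d=shot('wrist','w4'); W=cloud(d)
r=np.hypot(W[...,0]-.45,W[...,1]+.067)<.04
P=W[(W[...,2]>.035)&(W[...,2]<.047)&r]
print(len(P),np.median(P[:,2]),cv2.minAreaRect((P[:,:2]*1000).astype('f4')))
"
```

```text
t 9.12 tcp [450.4 -68.6 119.5] yaw 83.24 open 85.3 F [-0.2  0.3  0.6]
turn units -0.01 shift units BEFORE turn [ 0.02 -0.01  2.81] AFTER turn [ 0.02 -0.01  2.81]
4053 0.04114742465138598 ((446.19378662109375, -66.9579849243164), (39.71390151977539, 39.96163558959961), 83.60997009277344)
```

View pics/w4.png

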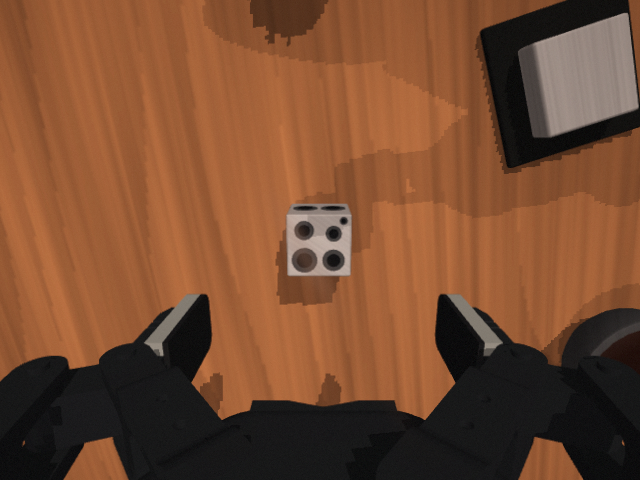

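Cube is at about (319,242), square between the fingers (faces at 287 and 351). Descend and grip.

carry_out(gripper=[1,1,1,1,1,1,-1,-1,-1,-1,-1,-1], delta_pos=[[0.02,0,0.8],[0,0,0.8],[0,0,0.7],[0,0,0.35],[0,0,0.15],[0,0,0],[0,0,0],[0,0,0],[0,0,0],[0,0,0],[0,0,0],[0,0,0]], twist=[0,0,0,0,0,0,0,0,0,0,0,0])

```text
time_s: 10.68
tool_pos: [0.4501, -0.0674, 0.0078]
eef_rot: [[0.117, 0.993, 0.0], [0.993, -0.117, -0.0], [-0.0, 0.0, -1.0]]
wrist_force: [-3.2, 1.6, 10.3]
opening: 0.0392
gripper_force: 60.6
```

```bash
python3 -c "
from h import *
go(616.2,13,120,101.4)"
```

```text
t 10.68 tcp [450.1 -67.4   7.8] yaw 83.28 open 39.2 F [-3.2  1.6 10.3]
turn units -2.64 shift units BEFORE turn [ 2.48  3.89 -2.8 ] AFTER turn [ 1.15  4.47 -2.81]
```

carry_out(gripper=[-1,-1,-1,-1,-1,-1,-1,-1,-1,-1,-1,-1], delta_pos=[[0,0,-0.5],[0,0,-0.8],[0,0,-0.8],[0,0,-0.7],[0,0,0],[0,0,0],[0.2,0.8,0],[0.2,0.8,0],[0.2,0.8,0],[0.2,0.8,0],[0.2,0.8,0],[0.15,0.47,0]], twist=[0,0,0,-0.66,-0.66,-0.66,-0.66,0,0,0,0,0])

```text
time_s: 12.18
tool_pos: [0.6182, 0.0114, 0.1187]
eef_rot: [[-0.199, 0.98, -0.001], [0.98, 0.199, 0.0], [0.0, -0.001, -1.0]]
wrist_force: [-0.5, 0.1, -6.4]
opening: 0.0395
gripper_force: 63.0
```

carry_out(gripper=[-1,-1,-1,-1], delta_pos=[[0,0,0],[0,0,0.8],[0,0,0.7],[0,0,0]], twist=[0,0,0,0])

```text
time_s: 12.68
tool_pos: [0.6153, 0.0106, 0.0576]
eef_rot: [[-0.198, 0.98, -0.004], [0.98, 0.198, 0.0], [0.001, -0.004, -1.0]]
wrist_force: [-1.0, -0.0, -5.7]
opening: 0.0392
gripper_force: 62.9
```

```bash
python3 -c "
from h import *
go(616.2,13,34.2,101.4)
d=shot('wrist','w5')"
```

```text
t 12.68 tcp [615.3  10.6  57.6] yaw 101.42 open 39.2 F [-1.  -0.  -5.7]
turn units 0.0 shift units BEFORE turn [0.05 0.04 0.59] AFTER turn [0.05 0.03 0.59]
```

View pics/w5.png

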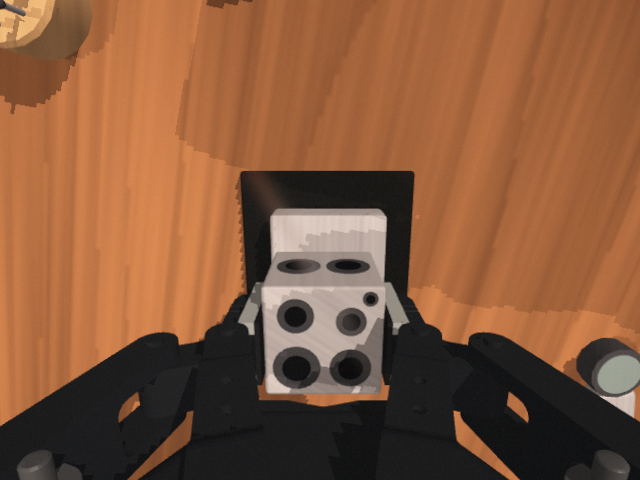

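Cube hangs upright, in line with the block (block edges at 271 and 386, cube lower edges at about 275 and 375).

carry_out(gripper=[-1,-1,-1,-1,0.2,0.2,0.2,0.2,0.2,0.2,0.2], delta_pos=[[0.05,0.03,0.2],[0,0,0.25],[0,0,0.12],[0,0,0],[0,0,0],[0,0,0],[0,0,0],[0,0,0],[0,0,-0.6],[0,0,-0.9],[0,0,-0.9]], twist=[0,0,0,0,0,0,0,0,0,0,0])

```text
time_s: 14.1
tool_pos: [0.618, 0.0129, 0.1336]
eef_rot: [[-0.198, 0.98, -0.0], [0.98, 0.198, -0.0], [0.0, -0.0, -1.0]]
wrist_force: [-0.1, 0.2, -0.7]
opening: 0.0515
gripper_force: 0.0
```

```bash
python3 -c "
from h import *
go(459,108,120,101.4); d=shot('wrist','w6'); W=cloud(d)
r=np.hypot(W[...,0]-.616,W[...,1]-.013)<.055
for lo,hi in((.06,.072),(.02,.032)):
  P=W[(W[...,2]>lo)&(W[...,2]<hi)&r]
  print(len(P),np.median(P[:,2]),cv2.minAreaRect((P[:,:2]*1000).astype('f4')))
"
```

```text
t 14.1 tcp [618.   12.9 133.6] yaw 101.44 open 51.5 F [-0.1  0.2 -0.7]
turn units 0.01 shift units BEFORE turn [ 3.12 -3.43  0.34] AFTER turn [ 3.12 -3.43  0.34]
4518 0.06709036059168019 ((616.5821533203125, 12.870027542114258), (40.28263854980469, 39.97283172607422), 11.216365814208984)
2109 0.026866869753885997 ((615.2940673828125, 12.975664138793945), (56.0622444152832, 55.97187042236328), 11.507643699645996)
```

Cube sits 1 mm off the block's centre, square and at the right height. Now the bur stand.

carry_out(gripper=[1,1,1,1,1,1,1], delta_pos=[[0.6,-0.7,0],[0.7,-0.8,0],[0.7,-0.8,0],[0.7,-0.7,0.2],[0.3,-0.3,0.1],[0.12,-0.13,0],[0,0,0]], twist=[0,0,0,0,0,0,0])

```text
time_s: 15.02
tool_pos: [0.4597, 0.1079, 0.1207]
eef_rot: [[-0.198, 0.98, 0.001], [0.98, 0.198, -0.0], [-0.0, 0.001, -1.0]]
wrist_force: [0.1, 0.2, 0.4]
opening: 0.085
gripper_force: 0.0
```

```bash
python3 -c "
from h import *
d=shot('wrist','w7'); W=cloud(d)
r=np.hypot(W[...,0]-.459,W[...,1]-.108)<.04
P=W[(W[...,2]>.022)&(W[...,2]<.034)&r]
print(len(P),np.median(P[:,2]),cv2.minEnclosingCircle((P[:,:2]*1000).astype('f4')))
go(459,108,6,101.4)
"
```

```text
4074 0.028956525129015136 ((455.12188720703125, 108.92805480957031), 25.044111251831055)
t 15.07 tcp [460.  107.7 120.7] yaw 101.42 open 85.1 F [ 0.6 -0.4 -0.4]
turn units 0.0 shift units BEFORE turn [ 0.01 -0.02  2.87] AFTER turn [ 0.01 -0.02  2.87]
```

View pics/w7.png

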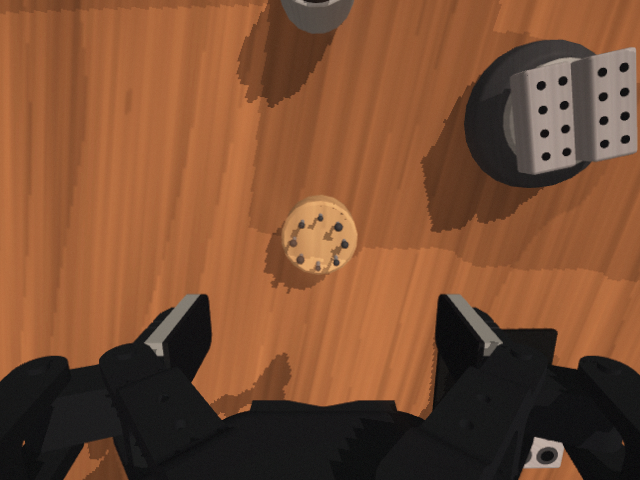

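Bur stand is at (320,237), centred between the fingers.

carry_out(gripper=[1,1,1,1,1,1,-1,-1,-1,-1,-1,-1], delta_pos=[[0.02,-0.05,0.8],[0,0,0.8],[0,0,0.7],[0,0,0.4],[0,0,0.2],[0,0,0],[0,0,0],[0,0,0],[0,0,0],[0,0,0],[0,0,0],[0,0,0]], twist=[0,0,0,0,0,0,0,0,0,0,0,0])

```text
time_s: 16.58
tool_pos: [0.4573, 0.1085, 0.0055]
eef_rot: [[-0.198, 0.98, 0.002], [0.98, 0.198, -0.0], [-0.0, 0.001, -1.0]]
wrist_force: [-2.5, 0.2, 14.8]
opening: 0.0482
gripper_force: 59.6
```

```bash
python3 -c "
from h import *
go(597,111.3,110,101.4)"
```

```text
t 16.57 tcp [457.3 108.5   5.5] yaw 101.45 open 48.2 F [-2.5  0.2 14.8]
turn units 0.01 shift units BEFORE turn [-0.62  3.44 -2.61] AFTER turn [-0.62  3.44 -2.61]
```

carry_out(gripper=[-1,-1,-1,-1,-1,-1,-1,-1,-1,-1,-1], delta_pos=[[0,0,-0.5],[0,0,-0.8],[0,0,-0.8],[0,0,-0.5],[-0.12,0.7,0],[-0.14,0.8,0],[-0.14,0.8,0],[-0.14,0.7,0],[-0.06,0.34,0],[-0.02,0.1,0.3],[0,0,0]], twist=[0,0,0,0,0,0,0,0,0,0,0])

```text
time_s: 17.95
tool_pos: [0.5952, 0.1114, 0.0953]
eef_rot: [[-0.198, 0.98, -0.002], [0.98, 0.198, -0.0], [0.0, -0.002, -1.0]]
wrist_force: [-0.8, -0.3, 0.2]
opening: 0.0478
gripper_force: 62.4
```

```bash
python3 -c "
from h import *
go(597,111.3,6,101.4); shot('scene','s2')"
```

```text
t 17.95 tcp [595.2 111.4  95.3] yaw 101.44 open 47.8 F [-0.8 -0.3  0.2]
turn units 0.01 shift units BEFORE turn [-0.01  0.05  2.23] AFTER turn [-0.01  0.04  2.23]
```

View pics/s2.png

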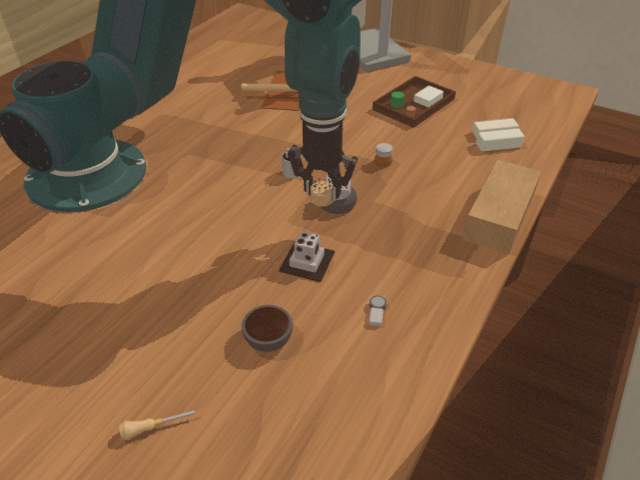

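The stand is held upright at about (322,190). The cube sits on the block and pad at (307,252), and the surroundings are clear. Lower and release.

carry_out(gripper=[-1,-1,-1,-1,-1,-1,0.4,0.4,0.4,0.4,0.4,0.4], delta_pos=[[0,0.04,0.7],[0,0,0.7],[0,0,0.5],[0,0,0.2],[0,0,0.12],[0,0,0],[0,0,0],[0,0,0],[0,0,0],[0,0,-0.6],[0,0,-0.9],[0,0,-0.9]], twist=[0,0,0,0,0,0,0,0,0,0,0,0])

```text
time_s: 19.5
tool_pos: [0.598, 0.1117, 0.1048]
eef_rot: [[-0.198, 0.98, -0.0], [0.98, 0.198, -0.0], [-0.0, -0.0, -1.0]]
wrist_force: [0.4, 0.8, 0.3]
opening: 0.0597
gripper_force: 0.0
```

```bash
python3 -c "
from h import *
d=shot('wrist','w8'); W=cloud(d)
r=np.hypot(W[...,0]-.597,W[...,1]-.111)<.035
P=W[(W[...,2]>.022)&(W[...,2]<.034)&r]
print(len(P),np.median(P[:,2]),cv2.minEnclosingCircle((P[:,:2]*1000).astype('f4')))
go(428,255.5,140,101.4)
"
```

```text
4581 0.028924751005863454 ((596.6004638671875, 112.31599426269531), 25.093029022216797)
t 19.55 tcp [599.8 111.8 109.4] yaw 101.44 open 59.6 F [ 0.7 -0.3  5.8]
turn units 0.01 shift units BEFORE turn [ 4.37 -3.49 -0.79] AFTER turn [ 4.37 -3.5  -0.76]
```

Bur stand is at (596.6,112.3), upright and at the right height. Now the pot.

carry_out(gripper=[1,1,1,1,1,1,1,1,1], delta_pos=[[0,0,-0.5],[0.6,-0.5,-0.3],[0.8,-0.65,0],[0.8,-0.65,0],[0.8,-0.65,0],[0.8,-0.6,0],[0.4,-0.3,0],[0.15,-0.12,0],[0,0,0]], twist=[0,0,0,0,0,0,0,0,0])

```text
time_s: 20.68
tool_pos: [0.4281, 0.2546, 0.1357]
eef_rot: [[-0.198, 0.98, 0.0], [0.98, 0.198, -0.0], [-0.0, 0.0, -1.0]]
wrist_force: [-0.0, 0.5, -0.2]
opening: 0.0855
gripper_force: 0.0
```

```bash
python3 -c "
from h import *
d=shot('wrist','w9'); W=cloud(d)
r=np.hypot(W[...,0]-.428,W[...,1]-.255)<.04
P=W[(W[...,2]>.044)&(W[...,2]<.056)&r]
print(len(P),np.median(P[:,2]),cv2.minEnclosingCircle((P[:,:2]*1000).astype('f4')))
go(428,255.5,15,101.4)
"
```

```text
3073 0.05136464880785566 ((424.37158203125, 255.9034423828125), 23.049665451049805)
t 20.73 tcp [428.4 254.4 135.6] yaw 101.41 open 85.4 F [-0.4  0.2  0.2]
turn units 0.0 shift units BEFORE turn [ 0.03 -0.    3.02] AFTER turn [ 0.03 -0.    3.02]
```

View pics/w9.png

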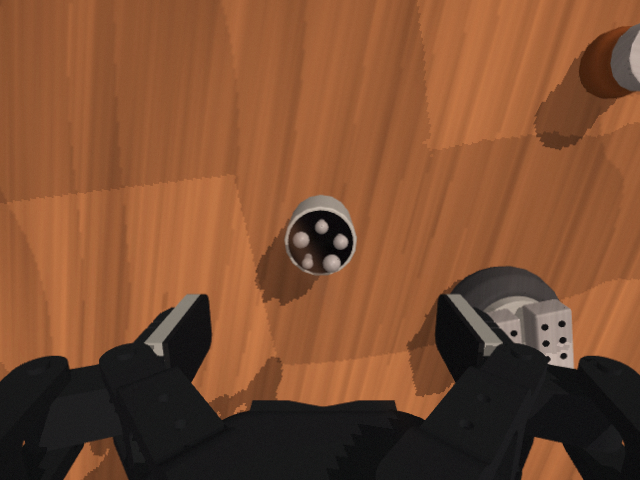

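Pot is at (321,240), centred between the fingers. Descend and grip.

carry_out(gripper=[1,1,1,1,1,1,-1,-1,-1,-1,-1,-1], delta_pos=[[0.03,-0.04,0.8],[0,0,0.8],[0,0,0.8],[0,0,0.45],[0,0,0.2],[0,0,0],[0,0,0],[0,0,0],[0,0,0],[0,0,0],[0,0,0],[0,0,0]], twist=[0,0,0,0,0,0,0,0,0,0,0,0])

```text
time_s: 22.22
tool_pos: [0.4262, 0.2557, 0.0145]
eef_rot: [[-0.198, 0.98, 0.001], [0.98, 0.198, 0.0], [0.0, 0.001, -1.0]]
wrist_force: [-1.2, -1.5, 10.1]
opening: 0.0447
gripper_force: 60.0
```

```bash
python3 -c "
from h import *
go(636.7,-86.8,145,101.4)"
```

```text
t 22.23 tcp [426.2 255.7  14.5] yaw 101.44 open 44.7 F [-1.2 -1.5 10.1]
turn units 0.01 shift units BEFORE turn [-9.44  3.46 -3.26] AFTER turn [-9.43  3.47 -3.26]
```

carry_out(gripper=[-1,-1,-1,-1,-1,-1,-1,-1,-1,-1,-1,-1], delta_pos=[[0,0,-0.5],[0,0,-0.8],[0,0,-0.9],[0,0,-0.8],[-0.4,0.14,-0.26],[-0.8,0.3,0],[-0.9,0.33,0],[-0.9,0.33,0],[-0.9,0.33,0],[-0.9,0.33,0],[-0.9,0.33,0],[-0.9,0.33,0]], twist=[0,0,0,0,0,0,0,0,0,0,0,0])

```text
time_s: 23.72
tool_pos: [0.5733, 0.0139, 0.1431]
eef_rot: [[-0.198, 0.98, -0.001], [0.98, 0.198, -0.0], [0.0, -0.001, -1.0]]
wrist_force: [1.9, 0.3, -3.1]
opening: 0.0445
gripper_force: 61.9
```

carry_out(gripper=[-1,-1,-1,-1,-1,-1,-1], delta_pos=[[-0.9,0.33,0],[-0.9,0.33,0],[-0.6,0.22,0],[-0.35,0.13,0],[-0.1,0.04,0.5],[0,0,0.5],[0,0,0]], twist=[0,0,0,0,0,0,0])

```text
time_s: 24.6
tool_pos: [0.6356, -0.0872, 0.1025]
eef_rot: [[-0.198, 0.98, -0.003], [0.98, 0.198, 0.001], [0.001, -0.003, -1.0]]
wrist_force: [0.5, -0.2, -1.6]
opening: 0.0447
gripper_force: 62.0
```

```bash
python3 -c "
from h import *
go(636.7,-86.8,15,101.4); shot('scene','s3')"
```

```text
t 24.6 tcp [635.6 -87.2 102.5] yaw 101.44 open 44.7 F [ 0.5 -0.2 -1.6]
turn units 0.01 shift units BEFORE turn [0.   0.04 2.19] AFTER turn [0.   0.03 2.19]
```

View pics/s3.png

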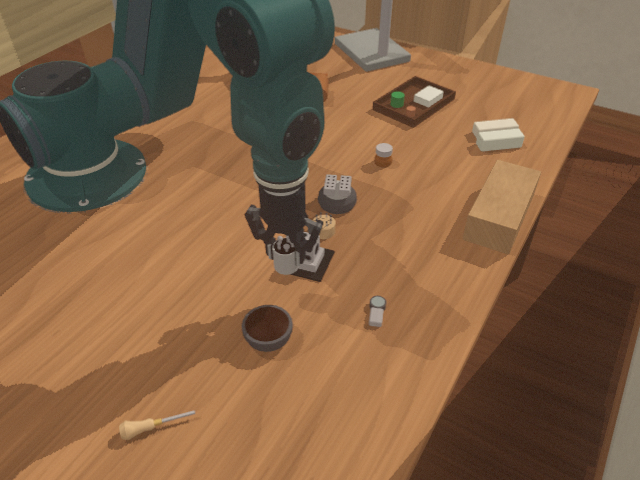

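The pot hangs upright at (286,255), between the pad and the bowl, and the bur stand stands at (323,227). Lower and release.

carry_out(gripper=[-1,-1,-1,-1,-1,-1,0.4,0.4,0.4,0.4,0.4,0.4], delta_pos=[[0,0.03,0.7],[0,0,0.7],[0,0,0.45],[0,0,0.2],[0,0,0.13],[0,0,0],[0,0,0],[0,0,0],[0,0,0],[0,0,-0.6],[0,0,-0.9],[0,0,-0.9]], twist=[0,0,0,0,0,0,0,0,0,0,0,0])

```text
time_s: 26.15
tool_pos: [0.6379, -0.0871, 0.1141]
eef_rot: [[-0.198, 0.98, -0.0], [0.98, 0.198, -0.0], [-0.0, -0.0, -1.0]]
wrist_force: [0.4, 0.1, -0.5]
opening: 0.06
gripper_force: 0.0
```

carry_out(gripper=[0.4,0.4,0.4,0.4,0.4,0.4,0.4,0.4,0.4,0.4], delta_pos=[[0,0,-0.9],[0,0,-0.5],[0,-0.8,0],[0,-0.9,0],[0,-0.9,0],[0,-0.9,0],[0,-0.9,0],[0,-0.9,0],[0,-0.5,0],[0,0,0]], twist=[0,0,0,0,0,0,0,0,0,0])

```text
time_s: 27.4
tool_pos: [0.4103, -0.1334, 0.1693]
eef_rot: [[-0.197, 0.98, 0.001], [0.98, 0.197, -0.0], [-0.0, 0.001, -1.0]]
wrist_force: [0.4, -0.2, -1.0]
opening: 0.0602
gripper_force: 0.0
```

```bash
python3 -c "
from h import *
st(); d=shot('top','top2'); W=cloud(d)
def f(n,x,y,r,lo,hi):
  P=W[(W[...,2]>lo)&(W[...,2]<hi)&(np.hypot(W[...,0]-x,W[...,1]-y)<r)]
  Q=(P[:,:2]*1000).astype('f4')
  if len(P)<5: print(n,'few'); return
  print(n,len(P),np.median(P[:,2]),np.round(cv2.minEnclosingCircle(Q)[0],1),np.round(cv2.minEnclosingCircle(Q)[1],1),cv2.minAreaRect(Q)[2])
f('cube',.616,.013,.05,.056,.076);f('block',.616,.013,.045,.02,.032)
f('bur',.597,.112,.04,.022,.034);f('pot',.637,-.087,.04,.044,.056)
f('vise',.577,.2095,.06,.015,.08);f('bowl',.657,-.187,.06,.015,.08);f('jar',.599,.405,.04,.02,.06)
cv2.imwrite('pics/top2c.png',cv2.resize(cv2.cvtColor(d['frame'],4)[150:350,150:510],None,fx=2,fy=2))"
```

```text
t 27.4 tcp [ 410.3 -133.4  169.3] yaw 101.37 open 60.2 F [ 0.4 -0.2 -1. ]
cube 242 0.06566115876060108 [618.9  11.8] 26.2 12.08089542388916
block 181 0.025086300614163393 [619.5  13.2] 37.7 11.078582763671875
bur 244 0.027086951037960508 [599.8 112. ] 24.9 17.12565040588379
pot 188 0.04992651871090116 [639.7 -86.9] 22.7 0.4327141046524048
vise 845 0.0431154022401286 [578.  209.8] 44.1 89.96907043457031
bowl 870 0.0449988220476778 [ 656.6 -187.1] 45.1 29.132450103759766
jar 210 0.04374222454279629 [599.2 404.5] 20.9 2.9451653957366943
```

View pics/top2c.png

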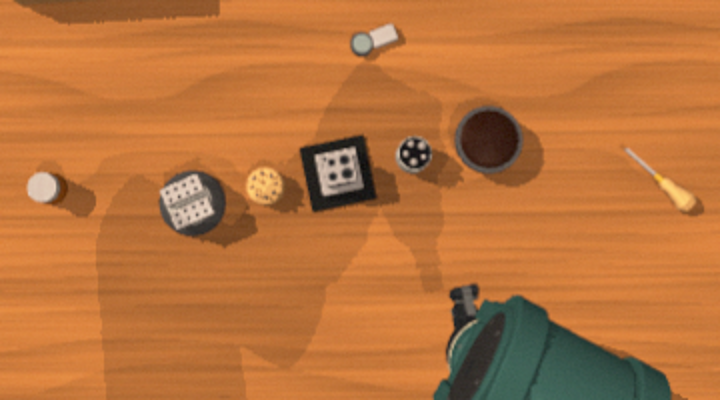

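The block and cube are centred on the pad at crop (338,172). The bur stand (265,186) and pot (414,155) are mid-gap and in line, each about 100 mm from its neighbours. The loupe, graver and jar haven't moved.

```bash
python3 -c "
from h import *
print(env.sign_off())"
```

```text
the job is handed in; nothing more can be done
None
```

The dapping setup is done and handed in after about 27 s of robot time; my last check from above put all four pieces within about 3 mm of their targets, but the hand-in gave back no verdict.

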